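# Wind up the frame clamp's tension wheel

## Task

The picture frame lying in the four-corner clamp has just been glued. Wind the clamp's tension wheel, the large one in the middle of the frame, clockwise as seen from above until it comes up firm against its stop, then let go of it so that it stays tight. Do not turn the smaller lock wheel on the mitre box.

Things in the scene. Friction and masses are not known exactly. Their poses are not given: they have to be found in the camera images.
- tension_wheel (a joint): Winding angle (rad) of the clamp's tension wheel: 88 mm aluminium disc with black grip bar, on an upright axle. 0 slack, grows clockwise from above; starts at 0.05 to 0.45 (one grasp is enough). Stops dead at 1.30, where its rim lug meets the upright 8 mm dark steel pin and the four white corners close on the frame. Takes 0.2 N m, rising to 0.32 just before the stop; stays where left.
- wheel_grip (a point): Grip point of the tension wheel, on its axle: middle of the upright black grip bar (64 long, 18 wide, 36 mm tall) across the wheel's top, 12 mm below the bar's top, 24 mm above the wheel's disc, 76 mm above the bench. x lies along the bar, y across it, z up; it turns with the wheel.
- clamp: The frame clamp, fixed to the bench: plywood base 290 x 240 x 12 mm (origin under its centre, below the wheel's axle; x along the 290 mm side, z up) with a dark wood frame 220 x 170 mm and four white resin corners. Apart from the wheel's grip bar nothing on it is higher than the wheel's disc, whose top is 52 mm above the bench.
- mitre_lock (a joint): Angle (rad, clockwise positive) of the wheel to be left alone: the lock wheel at one end of the steel mitre box, also aluminium with a black grip bar, but only 50 mm across. It starts at 0.

How it is judged:
By the outcome, as a careful person would: the job done as asked, in the order asked, and still so for the second after the job is handed in, with the robot touching nothing.
It also fails if it takes over 32 s, if anything falls off the work surface, if the arm or the gripper's body presses on something with over 40 N, if the wrist force passes 120 N, or if a joint passes its speed limit or range.

## Robot

A 7-joint arm with a two-finger parallel gripper is mounted at the origin on the work surface. World frame = base frame: x ahead of the robot, y to its left, z up, the work surface at z = 0. Lengths are in m, angles in rad, forces in N, time in s.
With the tool pointing down it reaches from about 0.35 to 0.9 m from the base axis. Payload 19.9 kg.
Tool frame: the origin (TCP) lies midway between the tips of the shut fingers; the grasp point (between the pads) lies 19 mm behind it; z points along the fingers, y is the direction in which the jaws open and shut (so a half turn about z gives the same grasp; the last joint's range is limited). The gripper opens to 94 mm and grips with 3 to 60 N. Pads are 16 mm wide; open, the fingers measure 119 mm over their backs; the gripper's body (75 mm by 177 mm) begins 78 mm behind the grasp point.
Start: joints at [-1.363, 0.417, -0.01, 1.614, 0.005, 1.111, -0.053], TCP at [0.154, 0.606, 0.205] pointing down, gripper open.
Joint ranges: [-2.81, 2.81], [-0.39, 2.02], [-1.27, 1.25], [0.06, 2.57], [-1.19, 4.33], [0.19, 2], [-2.82, 2.82]. Speed limits (rad/s): [1.89, 1.89, 2.39, 2.39, 3.01, 3.01, 3.01].

## Interface

Orientations are given as a 3x3 rotation matrix whose columns are the frame's x, y, z axes.
In Python, from bench import env gives the robot as it stands.
- The arm moves only by the tool drive_tool, never from a script. Its argument "motion" is a list that holds one entry, the list of rows, each a list of 5 numbers: the shift along the world's x, y, z in m, then the turn about the world's z in degrees, then the opening, from 0 (shut) to 1 (fully open). In form: [[[tx, ty, tz, turn, gripper], ...]]. A call has exactly 8 rows; each row is the pose to reach, as a shift and turn from the pose measured when the call began; what a row does not reach only later rows make up. A row lasts 1/8 s, in which the tool goes at most 62.5 mm and 10.7 degrees, less where a joint would pass 70% of its speed; a pose out of reach is approached as far as the arm can. A call with a gripper value outside its range is refused whole. The fingers move at their own pace and stop on an object; "squeeze" is the grip in N (left out, the last holds). Time passes only in rows, so rows that repeat a pose let the fingers close, or fill a call up. It gives the time, the measured TCP pose, the force and the opening at its end, in the units of the state.
- env.read_state(): the state, without advancing time (a new reading comes with each control period).
- env.capture(name): name is "scene" or "top" or "wrist"; returns the picture (420x560x3 uint8, red, green, blue); there is no depth.
- env.camera_params(name): a dict with "intrinsics" (3x3 intrinsics, pixels), "xyz" and "attitude" of the camera in the world; the wrist camera has in their place "hand_eye" (4x4, takes a point from camera to tool coordinates, whose origin is the TCP and whose axes are the flange's). Camera axes: x right, y down, z forward; pixel columns grow to the right and rows downward; lengths in m; the calibration is good to about 2 mm. A picture is of the moment at which its call begins: read the wrist's pose just before it. camera_params takes no time and is no camera call.
- env.close_job(): hands the job in, once; it reports no verdict.
The state is a dict: "clock": time; "joint_positions": joint angles; "joint_velocities": joint speeds; "tau": joint torques, N m; "ee_pos": TCP position; "eef_rot": TCP orientation; "force": force on the tool from outside, world axes, zero at the start; "torque": the same for the moment, N m; "opening": finger opening in m.
Only numpy, scipy, OpenCV 4.12 (cv2) and the standard library are available. Lean on these libraries where they do the work, as an engineer would, in place of code of your own. Each camera call takes 0.05 s, during which the arm holds its last target.

## Working session

There is one attempt and no reset: what is moved stays moved. The work goes in short steps, Python scripts to look and compute and a tool call to move; the robot and the scene stay as the last step left them, time stands still between calls to the robot, and variables do not carry over. Pictures are saved under pics/ and viewed, and the job is handed in when it is done.

Besides the shell and the picture viewer there is one more tool, called as a command line: name --argument value ..., lists and objects as JSON in quotes. drive_tool: Moves the arm, as the interface text tells. Its arguments: {"type":"object","properties":{"motion":{"type":"array"},"squeeze":{"type":"number"}},"required":["motion"]}

```bash
mkdir -p pics; ls; cat > h.py <<'E'
import numpy as np,cv2
from bench import env
def snap(n,f):
    s=env.read_state(); im=env.capture(n); cv2.imwrite('pics/'+f,cv2.cvtColor(np.asarray(im),cv2.COLOR_RGB2BGR)); return s,np.asarray(im)
def cam(n,s=None):
    p=env.camera_params(n);K=np.array(p['intrinsics'])
    if 'hand_eye' in p:
        X=np.array(p['hand_eye']);R=np.array(s['eef_rot']);return K,R@X[:3,:3],R@X[:3,3]+np.array(s['ee_pos'])
    return K,np.array(p['attitude']),np.array(p['xyz'])
def ray(c,uv):
    K,R,t=c;d=R@np.linalg.solve(K,[uv[0],uv[1],1.]);return t,d/np.linalg.norm(d)
def onz(c,uv,z):
    t,d=ray(c,uv);return t+d*(z-t[2])/d[2]
def tri(c1,u1,c2,u2):
    t1,d1=ray(c1,u1);t2,d2=ray(c2,u2)
    k=np.linalg.lstsq(np.c_[d1,-d2],t2-t1,rcond=None)[0]
    a=t1+k[0]*d1;b=t2+k[1]*d2;return (a+b)/2,np.linalg.norm(a-b)
E
python3 - <<'E'
from h import *
for n in ['scene','top','wrist']:
    s,im=snap(n,n+'0.png'); print(n,env.camera_params(n))
print(s)
E
```

```text
pics
scene {'intrinsics': array([[518.29055717,   0.        , 270.30459437],
       [  0.        , 518.29055717, 218.23565615],
       [  0.        ,   0.        ,   1.        ]]), 'xyz': array([1.17867144, 0.26478149, 0.82725198]), 'attitude': array([[-0.4286883 ,  0.66702462, -0.6093476 ],
       [ 0.90340282,  0.30941568, -0.29685903],
       [-0.00947058, -0.67774634, -0.7352348 ]])}
top {'intrinsics': array([[419.74517455,   0.        , 280.39538247],
       [  0.        , 419.74517455, 210.43852633],
       [  0.        ,   0.        ,   1.        ]]), 'xyz': array([ 0.40945048, -0.05507862,  0.84502802]), 'attitude': array([[ 0.01411964, -0.97705886,  0.21250088],
       [-0.99989514, -0.0131137 ,  0.00614257],
       [-0.00321498, -0.21256533, -0.97714157]])}
wrist {'intrinsics': array([[313.85401899,   0.        , 279.90032042],
       [  0.        , 313.85401899, 212.2065003 ],
       [  0.        ,   0.        ,   1.        ]]), 'hand_eye': array([[ 4.76929497e-04, -9.67287852e-01, -2.53680871e-01,
         7.33321886e-02],
       [ 9.99999845e-01,  3.88657634e-04,  3.9808
[... 312 characters left out ...]
,
        1.11069867, -0.05298449]), 'joint_velocities': array([-0.00123389,  0.00028458,  0.0003787 , -0.00186888, -0.00027098,
       -0.00156177,  0.00113651]), 'tau': array([ 1.73899116e-03, -8.52578902e+01,  6.40432499e-01, -4.26692319e+01,
       -4.88512509e-02,  1.64006185e-02,  1.73429663e-05]), 'ee_pos': array([0.15442929, 0.60527501, 0.20490083]), 'eef_rot': array([[-9.68968402e-01,  2.47184545e-01, -1.90280613e-04],
       [ 2.47184605e-01,  9.68967816e-01, -1.06910783e-03],
       [-7.98911424e-05, -1.08296614e-03, -9.99999410e-01]]), 'force': array([-0.45991168,  0.43820084, -0.58616578]), 'torque': array([-0.0022081 ,  0.01954457,  0.01465359]), 'opening': 0.09370047350792388}
```

View pics/scene0.png

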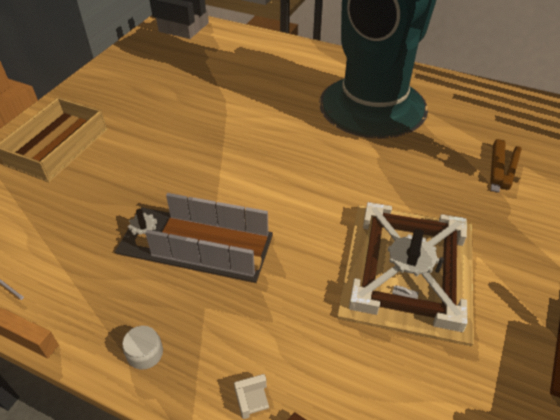

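View pics/top0.png

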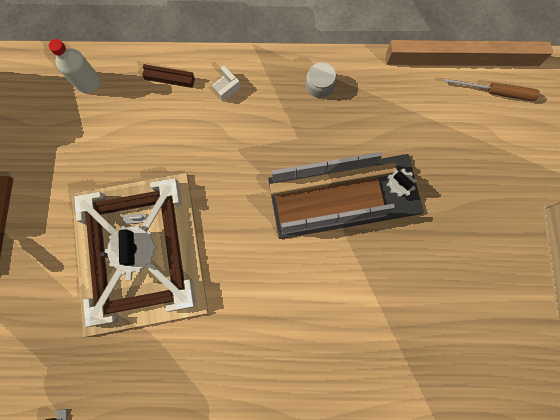

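View pics/wrist0.png

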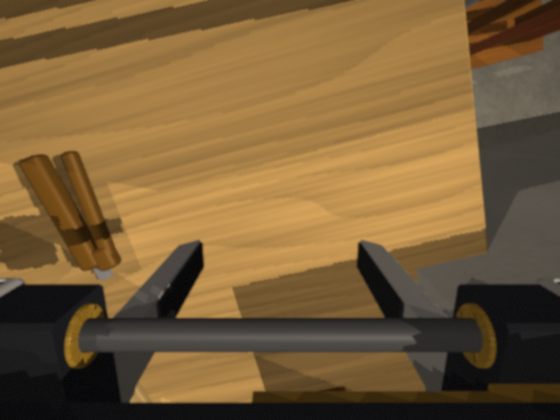

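The scene view shows the clamp at right, with its bar near (415,247). In the top view the bar is near (127,247), with the lug or pin at about (105,252) on the left and (133,215). The mitre box lies well away. Next I'll mask the bar.

```bash
python3 - <<'E'
from h import *
out=[]
C={}
for n,(x0,y0,x1,y1) in {'scene':(385,215,440,285),'top':(95,205,160,285)}.items():
    im=cv2.imread(f'pics/{n}0.png'); c=im[y0:y1,x0:x1]
    m=(c.max(2)<32).astype(np.uint8)
    k,l,st,ce=cv2.connectedComponentsWithStats(m)
    for i in range(1,k):
        if st[i,4]>8: print(n,st[i]+[x0,y0,0,0,0],ce[i]+[x0,y0])
    i=1+st[1:,4].argmax(); cn=cv2.findContours((l==i).astype(np.uint8),0,2)[0][0]
    print(cv2.minAreaRect(cn.astype(np.float32)+np.float32([x0,y0])))
    C[n]=ce[i]+[x0,y0]
    out.append(cv2.resize(c,(380,480),interpolation=cv2.INTER_CUBIC))
    out[-1]=cv2.resize(c,None,fx=7,fy=7,interpolation=cv2.INTER_CUBIC)[:560,:400] if n=='scene' else cv2.resize(c,None,fx=6,fy=7,interpolation=cv2.INTER_CUBIC)[:490]
o=np.hstack([out[0][:490,:385],out[1][:490]]);cv2.imwrite('pics/z.png',o)
print(tri(cam('scene'),C['scene'],cam('top'),C['top']), onz(cam('top'),C['top'],.08))
E
```

```text
scene [408 248  10  16  76] [411.51315789 257.19736842]
((412.5, 255.5), (15.0, 9.0), 90.0)
top [105 210  12   3  22] [110.04545455 210.81818182]
top [119 230  18  35 518] [126.25289575 247.36100386]
top [100 239   4  13  24] [101.54166667 245.375     ]
top [104 275   3  10  15] [104.93333333 280.73333333]
((127.5, 247.0), (34.0, 17.0), 90.0)
(array([0.50790889, 0.24040035, 0.04689081]), np.float64(0.006388784808973819)) [0.50280029 0.23117782 0.08      ]
```

View pics/z.png

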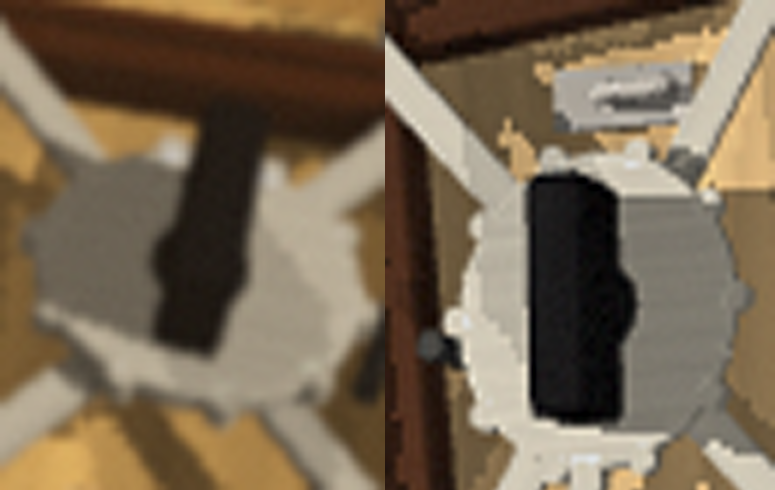

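drive_tool --motion '[[[0.043, -0.046, 0, 3, 1], [0.086, -0.092, 0, 6, 1], [0.129, -0.138, 0, 9, 1], [0.172, -0.184, 0, 12, 1], [0.215, -0.23, 0, 14, 1], [0.258, -0.276, 0, 14, 1], [0.301, -0.322, 0, 14, 1], [0.344, -0.368, 0, 14, 1]]]' --squeeze 30

```text
clock: 1.15
ee_pos: [0.4968, 0.2385, 0.205]
eef_rot: [[-1.0, 0.005, 0.0], [0.005, 1.0, -0.001], [-0.0, -0.001, -1.0]]
force: [0.9, 0.8, -0.2]
opening: 0.0939
```

```bash
python3 - <<'E'
from h import *
s,im=snap('wrist','w1.png');s2,im=snap('wrist','w1b.png')
for s in(s,s2):print(s['clock'],s['ee_pos'],s['eef_rot'],s['joint_positions'],s['joint_velocities'])
E
```

```text
1.15 [0.49683229 0.23853195 0.20504844] [[-9.99986112e-01  5.26888561e-03  1.18585074e-04]
 [ 5.26879442e-03  9.99985834e-01 -7.56609115e-04]
 [-1.22569881e-04 -7.55973807e-04 -9.99999707e-01]] [-0.66360863  0.2881474   0.19260548  1.80587293 -0.06178342  1.05368268
  1.11735356] [ 0.69315899  0.23782365  0.27215648 -0.29237586 -0.12670629  0.07168857
  1.00498912]
1.2 [0.50182917 0.23116096 0.20512868] [[-0.99990983  0.01325497  0.00215566]
 [ 0.01324771  0.99990664 -0.00334854]
 [-0.00219984 -0.00331968 -0.99999207]] [-0.6560918   0.2904009   0.20088332  1.80331449 -0.06121548  1.0537771
  1.12439892] [-0.05165869 -0.02023568 -0.01265842  0.03211143  0.02353699 -0.00704911
 -0.17511352]
```

View pics/w1b.png

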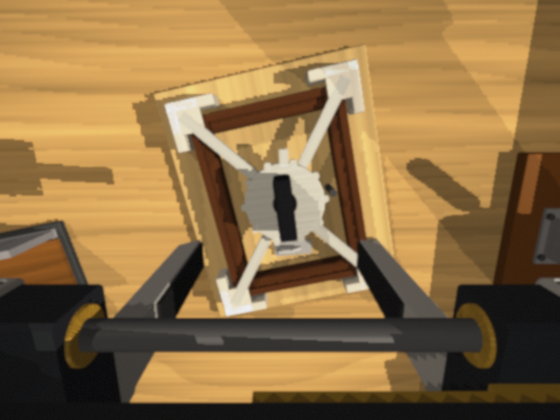

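The wrist view shows the bar at about (285,207) with its hub in the middle, running slightly off vertical. The lug is at about (283,155) and the stop pin at about (330,188).

```bash
cat >> h.py <<'E'
def bar(im,c,box,thr=40):
    x0,y0,x1,y1=box; m=(im[y0:y1,x0:x1].max(2)<thr).astype(np.uint8)
    k,l,st,ce=cv2.connectedComponentsWithStats(m)
    i=1+st[1:,4].argmax(); cn=max(cv2.findContours((l==i).astype(np.uint8),0,2)[0],key=len)
    r=cv2.minAreaRect(cn.astype(np.float32)+np.float32([x0,y0]))
    b=cv2.boxPoints(r); return ce[i]+[x0,y0],st[i],r,b
E
python3 - <<'E'
from h import *
s,im=snap('wrist','w2.png');c=cam('wrist',s)
print(s['ee_pos'],s['eef_rot'][:,1],s['joint_velocities'])
ce,st,r,b=bar(im,c,(245,150,322,250))
print(ce,st,r)
for p in b: print(onz(c,p,.088))
print(onz(c,r[0],.088),onz(c,ce,.08))
cv2.imwrite('pics/z2.png',cv2.resize(im[140:260,230:350,::-1],None,fx=5,fy=5,interpolation=2))
E
```

```text
[0.49955468 0.23415683 0.20490478] [ 0.01366435  0.9999025  -0.00287775] [-0.0687459  -0.01436755 -0.0820661   0.0267493  -0.00489741 -0.00172237
 -0.09853982]
[281.35376884 209.18693467] [ 26  28  22  64 995] ((281.1542663574219, 209.55128479003906), (63.30891418457031, 20.103357315063477), 88.40885925292969)
[0.47072745 0.22485728 0.088     ]
[0.47043783 0.24400418 0.088     ]
[0.53432252 0.24546749 0.088     ]
[0.53467014 0.22527798 0.088     ]
[0.50169192 0.2348924  0.088     ] [0.50335455 0.23508213 0.08      ]
```

View pics/z2.png

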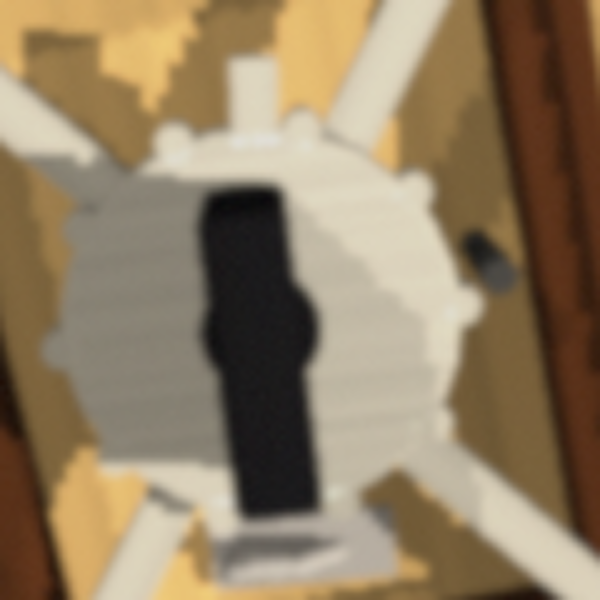

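drive_tool --motion '[[[0.02, 0, 0, 2, 1], [0.04, 0, 0, 4, 1], [0.06, 0, 0, 6, 1], [0.08, 0, 0, 6, 1], [0.08, 0, 0, 6, 1], [0.08, 0, 0, 6, 1], [0.08, 0, 0, 6, 1], [0.08, 0, 0, 6, 1]]]'

```text
clock: 2.3
ee_pos: [0.5772, 0.2374, 0.205]
eef_rot: [[-0.996, -0.094, 0.001], [-0.094, 0.996, -0.002], [-0.0, -0.002, -1.0]]
force: [0.0, 0.5, -0.1]
opening: 0.0934
```

```bash
python3 - <<'E'
from h import *
s,im=snap('wrist','w3.png')
print(s['ee_pos'],s['eef_rot'][:,1],s['joint_velocities'])
cv2.imwrite('pics/z3.png',cv2.resize(im[60:260,200:400,::-1],None,fx=3,fy=3,interpolation=2))
np.savez('w3.npz',ee_pos=s['ee_pos'],eef_rot=s['eef_rot'])
E
```

```text
[0.57716369 0.23741626 0.20497379] [-0.0942258   0.99554946 -0.00166327] [ 0.00330072  0.00206486  0.00128057 -0.0023475   0.00041701  0.00122144
  0.00176603]
```

View pics/z3.png

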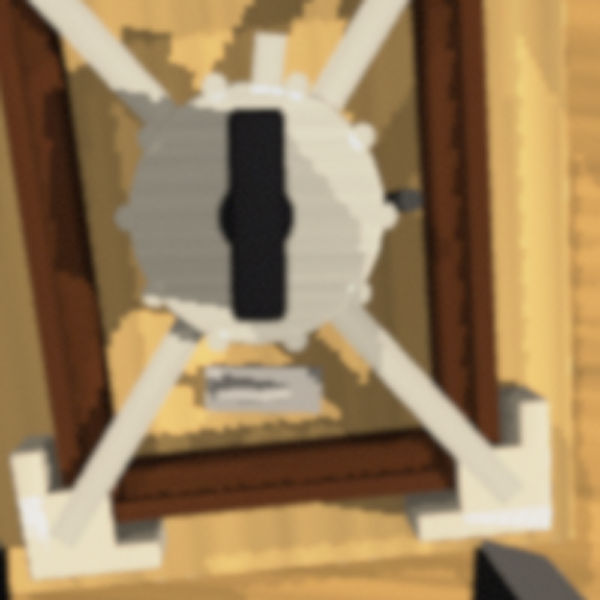

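```bash
python3 - <<'E'
from h import *
s=np.load('w3.npz'); c3=cam('wrist',s)
im=cv2.imread('pics/w3.png')
ce,st,r,b=bar(im,c3,(265,85,305,180)); print(ce,st,r)
m=np.zeros(im.shape[:2],bool); m[85:180,265:305]=im[85:180,265:305].max(2)<40
ys,xs=np.where(m)
# end-half centroids -> axis
u=[]
for a,bb in((st[1]+85+3,ce[1]-13),(ce[1]+13,st[1]+85+st[3]-3)):
    k=(ys>a)&(ys<bb); u.append((xs[k].mean()+0,ys[k].mean()))
P=[onz(c3,p,.088) for p in u]; d=P[1]-P[0]
print('axis deg',np.degrees(np.arctan2(d[1],d[0])),P)
print('centre@.088',onz(c3,ce,.088), 'rect',onz(c3,r[0],.088))
s2={'ee_pos':[0.49955468,0.23415683,0.20490478]}
E
python3 - <<'E'
from h import *
s=np.load('w3.npz'); c3=cam('wrist',s)
y=np.array([0.01366435,0.9999025,-0.00287775]); z=np.array([0.0021,-0.0029,-1]); z/=np.linalg.norm(z); x=np.cross(y,z)
c2=cam('wrist',dict(ee_pos=[0.49955468,0.23415683,0.20490478],eef_rot=np.c_[x,y,z]))
print('bottom end',tri(c2,(285.8,242.8),c3,(286.3,166.5)))
print('top-end (far) w2 top face ~',tri(c2,(278.7,181.8),c3,(285.6,96.6)))
ct=cam('top')
print('top cam end: ',tri(ct,(124,230.5),c3,(286.3,166.5)), 'mid',tri(ct,(124,246.5),c3,(285.7,131.5)))
E
```

```text
[284.95735422 131.06266319] [   9   13   22   68 1149] ((284.5, 131.5), (67.0, 21.0), 90.0)
axis deg 7.022987986965871 [array([0.48654034, 0.23268382, 0.088     ]), array([0.5248743 , 0.23740625, 0.088     ])]
centre@.088 [0.5047823  0.23485323 0.088     ] rect [0.50520893 0.23447361 0.088     ]
bottom end (array([0.53711007, 0.23926299, 0.08597332]), np.float64(0.00022246289649945216))
top-end (far) w2 top face ~ (array([0.47480489, 0.23266793, 0.0853248 ]), np.float64(0.0003426306516461569))
top cam end:  (array([0.53657061, 0.2399463 , 0.07504939]), np.float64(0.0035252732743043117)) mid (array([0.50481193, 0.23583515, 0.07872267]), np.float64(0.0006887103602385342))
```

drive_tool --motion '[[[-0.036, -0.001, 0, 1, 1], [-0.072, -0.002, 0, 1, 1], [-0.072, -0.002, -0.03, 1, 1], [-0.072, -0.002, -0.065, 1, 1], [-0.072, -0.002, -0.095, 1, 1], [-0.072, -0.002, -0.095, 1, 0.5], [-0.072, -0.002, -0.095, 1, 0.5], [-0.072, -0.002, -0.095, 1, 0.5]]]'

```text
clock: 3.35
ee_pos: [0.5059, 0.2357, 0.1113]
eef_rot: [[-0.994, -0.111, 0.002], [-0.111, 0.994, -0.001], [-0.002, -0.001, -1.0]]
force: [0.0, 0.5, 0.1]
opening: 0.0675
```

```bash
python3 - <<'E'
from h import *
s,im=snap('wrist','w4.png')
print(s['ee_pos'],s['eef_rot'][:,1],s['joint_positions'],s['opening'])
E
```

```text
[0.50588943 0.23567079 0.1112615 ] [-1.11475632e-01  9.93766732e-01 -9.31009373e-04] [-0.62506798  0.41133212  0.16523333  1.87329075 -0.08458065  0.86205334
  1.26412588] 0.06748917637430217
```

View pics/w4.png

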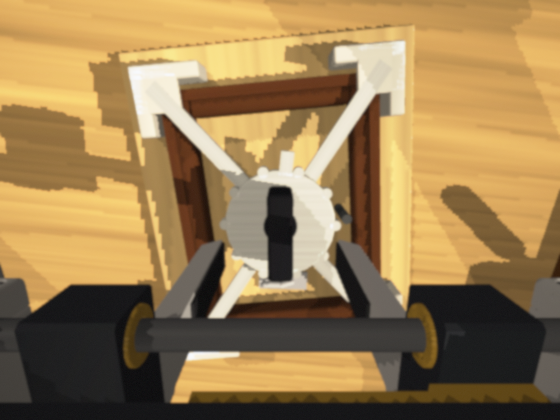

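The bar is upright at x≈280, midway between the fingertips (about 215 and 345). I'll descend and close.

drive_tool --motion '[[[0, 0, -0.02, 0, 0.5], [0, 0, -0.04, 0, 0.5], [0, 0, -0.051, 0, 0.5], [0, 0, -0.051, 0, 0.4], [0, 0, -0.051, 0, 0.1], [0, 0, -0.051, 0, 0.1], [0, 0, -0.051, 0, 0.1], [0, 0, -0.051, 0, 0.1]]]' --squeeze 50

```text
clock: 4.4
ee_pos: [0.5061, 0.2357, 0.0606]
eef_rot: [[-0.994, -0.112, 0.003], [-0.112, 0.994, -0.0], [-0.003, -0.001, -1.0]]
force: [-0.5, -2.3, 7.2]
opening: 0.0175
```

```bash
python3 - <<'E'
from h import *
s=env.read_state()
print(s['ee_pos'],s['eef_rot'][:,1],s['joint_positions'],s['opening'],s['force'],s['torque'])
E
```

```text
[0.50610702 0.23568606 0.06064284] [-1.11548086e-01  9.93758740e-01 -7.68958149e-04] [-0.61447582  0.48479971  0.15369056  1.90238106 -0.10133314  0.75960283
  1.27775339] 0.017537406826154213 [-0.46798608 -2.2914982   7.22101763] [-0.26958973  0.25648313  0.12161692]
```

The opening is 17.5 mm, so it is holding the 18 mm bar flat. Now winding.

drive_tool --motion '[[[0, 0, 0, -4, 0.1], [0, 0, 0, -9, 0.1], [0, 0, 0, -14, 0.1], [0, 0, 0, -19, 0.1], [0, 0, 0, -24, 0.1], [0, 0, 0, -29, 0.1], [0, 0, 0, -34, 0.1], [0, 0, 0, -38, 0.1]]]'

```text
clock: 5.4
ee_pos: [0.506, 0.2354, 0.0607]
eef_rot: [[-0.85, 0.526, 0.002], [0.526, 0.85, -0.002], [-0.003, -0.001, -1.0]]
force: [-0.1, -2.1, 0.7]
opening: 0.0178
```

```bash
cat > st.py <<'E'
from h import *
s=env.read_state();y=s['eef_rot'][:,1]
print(s['clock'],s['ee_pos'],np.degrees(np.arctan2(y[1],y[0])),s['opening'],s['force'],s['torque'],s['joint_positions'][6])
E
python3 st.py; python3 - <<'E'
from h import *
snap('top','t5.png'); snap('wrist','w5.png')
a=cv2.imread('pics/t5.png')[170:350,60:230]; b=cv2.imread('pics/w5.png')[80:300,160:400]
cv2.imwrite('pics/c5.png',np.hstack([cv2.resize(a,(400,424)),cv2.resize(b,(400,424))]))
E
```

```text
5.4 [0.50602797 0.23538046 0.06069943] 58.26026382634641 0.017845479043583454 [-0.08991707 -2.08559782  0.67717782] [-0.600674    0.07695388  0.22459235] 0.7064807718867203
```

View pics/c5.png

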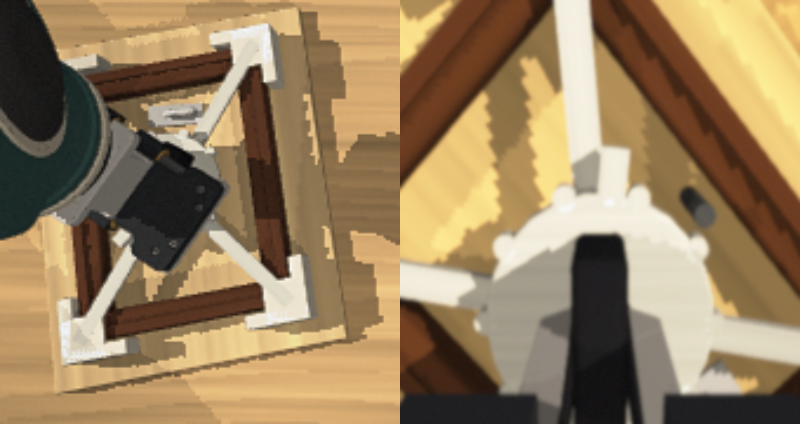

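The right half shows the wheel turned with the jaws. The lug is at (615,175), and the pin at (700,210) is about 30° further on. Continuing slowly.

drive_tool --motion '[[[0, 0, 0, -3, 0.1], [0, 0, 0, -6, 0.1], [0, 0, 0, -9, 0.1], [0, 0, 0, -11, 0.1], [0, 0, 0, -13, 0.1], [0, 0, 0, -15, 0.1], [0, 0, 0, -17, 0.1], [0, 0, 0, -18, 0.1]]]'

```text
clock: 6.5
ee_pos: [0.506, 0.2352, 0.0607]
eef_rot: [[-0.646, 0.763, 0.001], [0.763, 0.646, -0.003], [-0.003, -0.002, -1.0]]
force: [-2.3, -4.4, 2.6]
opening: 0.0174
```

```bash
python3 st.py
```

```text
6.5 [0.50596281 0.23522548 0.06068592] 40.266046301950944 0.017373109075175888 [-2.25587454 -4.35618256  2.62028646] [-0.87963253  0.46162624  0.28770508] 0.43947605507603577
```

drive_tool --motion '[[[0, 0, 0, -1, 0.1], [0, 0, 0, -2, 0.1], [0, 0, 0, -3, 0.1], [0, 0, 0, -4, 0.1], [0, 0, 0, -5, 0.1], [0, 0, 0, -6, 0.1], [0, 0, 0, -6, 0.1], [0, 0, 0, -6, 0.1]]]'

```text
clock: 7.5
ee_pos: [0.5059, 0.2352, 0.0607]
eef_rot: [[-0.563, 0.826, 0.0], [0.826, 0.563, -0.003], [-0.003, -0.002, -1.0]]
force: [-2.6, -3.4, 3.1]
opening: 0.018
```

```bash
python3 st.py;  python3 - <<'E'
from h import *
snap('wrist','w6.png')
b=cv2.imread('pics/w6.png')[80:300,160:400]
cv2.imwrite('pics/c6.png',cv2.resize(b,(600,550)))
E
```

```text
7.5 [0.50591573 0.23521041 0.06066884] 34.270237408637115 0.018017280966611142 [-2.64654232 -3.43448502  3.13839373] [-0.92194511  0.49761252  0.18590007] 0.3509261227190936
```

View pics/c6.png

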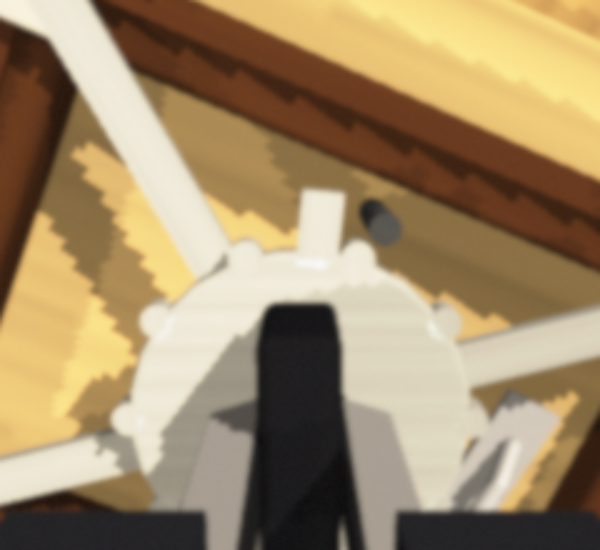

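The lug's right edge is at x≈343 and the pin's near edge at ≈365. That leaves about 7°.

drive_tool --motion '[[[0, 0, 0, -1, 0.1], [0, 0, 0, -2, 0.1], [0, 0, 0, -3, 0.1], [0, 0, 0, -4, 0.1], [0, 0, 0, -5, 0.1], [0, 0, 0, -6, 0.1], [0, 0, 0, -7, 0.1], [0, 0, 0, -7, 0.1]]]'

```text
clock: 8.55
ee_pos: [0.5059, 0.2352, 0.0607]
eef_rot: [[-0.457, 0.889, -0.0], [0.889, 0.457, -0.003], [-0.003, -0.002, -1.0]]
force: [-2.6, -4.2, 3.2]
opening: 0.0176
```

```bash
python3 st.py;  python3 - <<'E'
from h import *
snap('wrist','w7.png')
b=cv2.imread('pics/w7.png')[80:300,160:400]
cv2.imwrite('pics/c7.png',cv2.resize(b,(600,550)))
E
```

```text
8.55 [0.50585425 0.2351802  0.06068663] 27.21496667245671 0.017649045477127187 [-2.6452186  -4.16987945  3.21045684] [-0.96902547  0.67930013  0.2492467 ] 0.24697147194101615
```

View pics/c7.png

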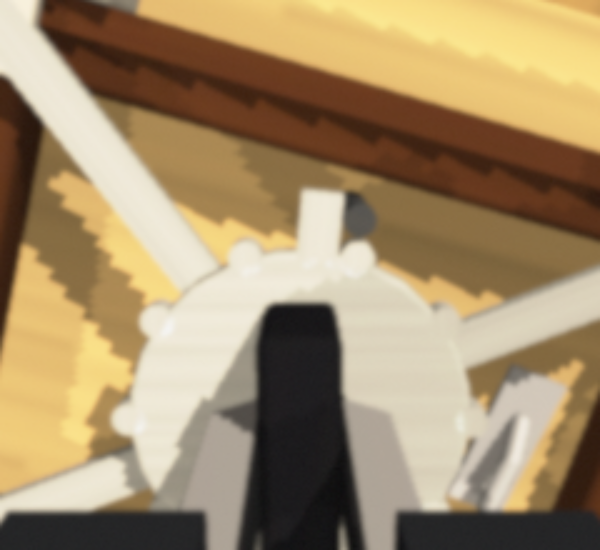

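The lug is now within about 1° of the pin. I'll press on gently until the torque rises.

drive_tool --motion '[[[0, 0, 0, -0.5, 0.1], [0, 0, 0, -1, 0.1], [0, 0, 0, -1.5, 0.1], [0, 0, 0, -2, 0.1], [0, 0, 0, -2.5, 0.1], [0, 0, 0, -3, 0.1], [0, 0, 0, -3, 0.1], [0, 0, 0, -3, 0.1]]]'

```text
clock: 9.6
ee_pos: [0.5059, 0.2352, 0.0607]
eef_rot: [[-0.411, 0.912, -0.0], [0.912, 0.411, -0.004], [-0.003, -0.002, -1.0]]
force: [-3.3, -3.8, 4.3]
opening: 0.0182
```

```bash
python3 st.py;  python3 - <<'E'
from h import *
snap('wrist','w8.png')
b=cv2.imread('pics/w8.png')[80:300,160:400]
cv2.imwrite('pics/c8.png',cv2.resize(b,(600,550)))
E
```

```text
9.6 [0.50586182 0.23515481 0.06071047] 24.24632370335075 0.018245640574290855 [-3.25018218 -3.76214294  4.28105781] [-1.10976941  0.61873873  1.05114648] 0.20300782882473004
```

View pics/c8.png

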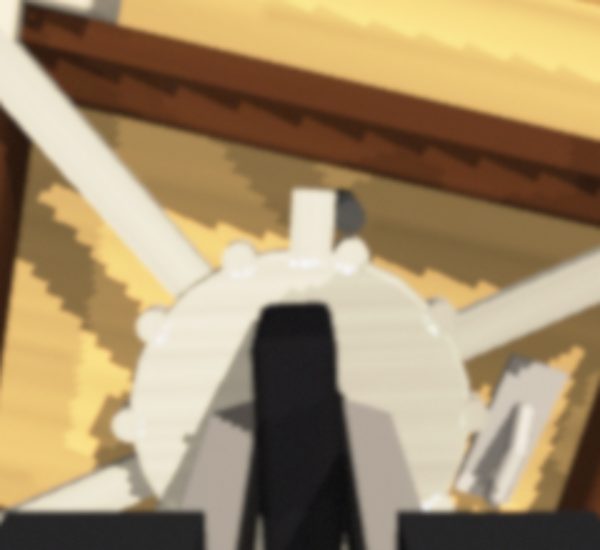

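The torque rose from 0.25 to 1.05 N·m and the bar now lags about 2° behind the jaws, with the lug against the pin. It is at the stop, so I'll release and lift straight up.

drive_tool --motion '[[[0, 0, 0, 0, 0.5], [0, 0, 0, 0, 0.5], [0, 0, 0, 0, 0.5], [0, 0, 0, 0, 0.5], [0, 0, 0, 0, 0.5], [0, 0, 0.02, 0, 0.5], [0, 0, 0.05, 0, 0.5], [0, 0, 0.08, 0, 0.5]]]'

```text
clock: 10.65
ee_pos: [0.5058, 0.235, 0.1415]
eef_rot: [[-0.411, 0.912, -0.001], [0.912, 0.411, -0.004], [-0.003, -0.002, -1.0]]
force: [-0.9, -0.1, -0.3]
opening: 0.0471
```

```bash
python3 st.py;  python3 - <<'E'
from h import *
snap('wrist','w9.png')
b=cv2.imread('pics/w9.png')[80:300,160:400]
cv2.imwrite('pics/c9.png',cv2.resize(b,(600,550)))
E
```

```text
10.65 [0.50577117 0.23504981 0.14153227] 24.239093994029925 0.04710518185374811 [-0.92702003 -0.06152382 -0.25369444] [-0.06719484  0.05698116  0.05753527] 0.1438992186875442
```

View pics/c9.png

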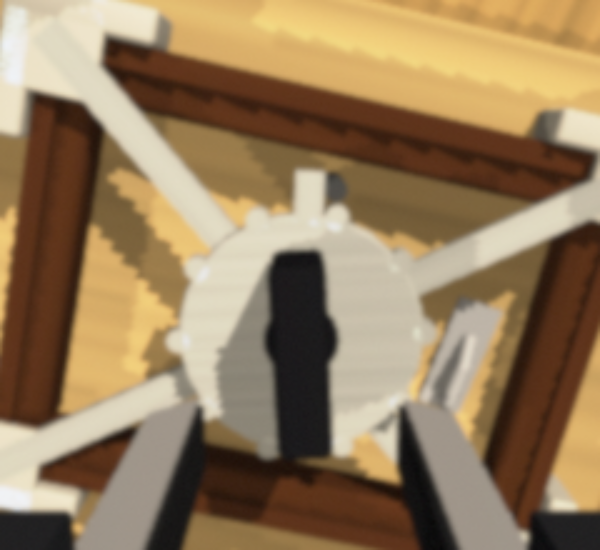

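The lug still touches the pin at (328,190) and the gripper is clear. I'll move back and do a last check from the top camera.

drive_tool --motion '[[[0, 0, 0.03, 0, 1], [0, 0.02, 0.06, 0, 1], [0, 0.06, 0.08, 0, 1], [0, 0.1, 0.1, 0, 1], [0, 0.14, 0.1, 0, 1], [0, 0.16, 0.1, 0, 1], [0, 0.16, 0.1, 0, 1], [0, 0.16, 0.1, 0, 1]]]'

```text
clock: 11.7
ee_pos: [0.5079, 0.394, 0.245]
eef_rot: [[-0.409, 0.913, 0.003], [0.913, 0.409, -0.002], [-0.003, 0.002, -1.0]]
force: [0.2, -0.3, -0.4]
opening: 0.0943
```

```bash
python3 st.py;  python3 - <<'E'
from h import *
snap('top','t10.png');snap('scene','s10.png')
a=cv2.imread('pics/t10.png')[170:350,60:230];b=cv2.imread('pics/t10.png')[140:250,260:440];c=cv2.imread('pics/s10.png')[190:350,330:490]
b0=cv2.imread('pics/top0.png')[140:250,260:440]
cv2.imwrite('pics/c10.png',np.vstack([np.hstack([cv2.resize(a,(400,330)),cv2.resize(c,(400,330))]),np.hstack([cv2.resize(b0,(400,245)),cv2.resize(b,(400,245))])]))
print('mitre lock pixel diff',cv2.absdiff(cv2.imread('pics/t10.png'),cv2.imread('pics/top0.png'))[165:205,380:425].mean())
E
```

```text
11.7 [0.50786378 0.39400055 0.24502098] 24.125426942735526 0.09425751472673553 [ 0.23275419 -0.26021879 -0.43987378] [-0.05355703  0.02394774  0.0290048 ] -0.11322311028035892
mitre lock pixel diff 6.114814814814815
```

View pics/c10.png

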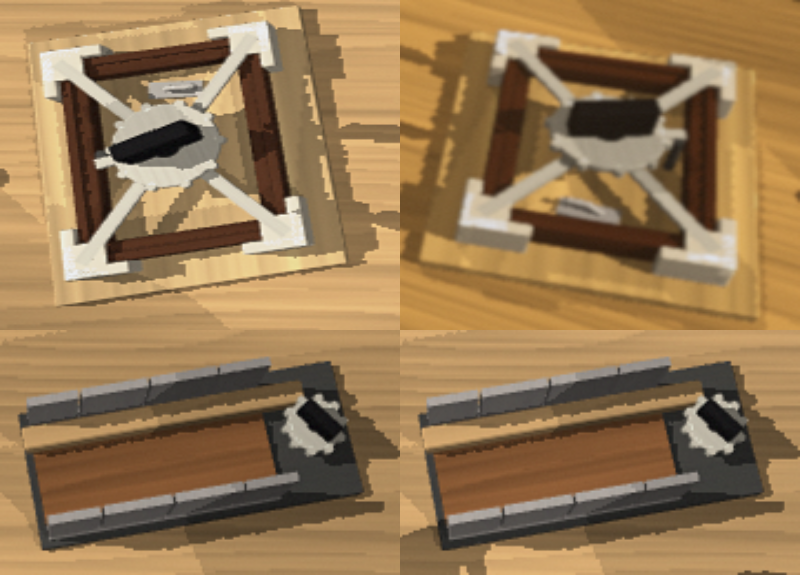

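The four corners are closed on the frame and the lug sits at the pin, at about (100,158) in the top-left crop. The mitre lock looks the same before and after, apart from a lighting change. Handing in.

```bash
python3 -c "
from bench import env
print(env.close_job())"
```

```text
the job is handed in; nothing more can be done
None
```

I wound the tension wheel clockwise to its stop in one grasp, about 70°, then opened the jaws and backed the arm off. The job was handed in at about 12 s of the 32 s allowed, and no verdict is reported.

- **At the stop:** the wrist torque about the wheel's axle rose from about 0.25 to 1.05 N·m. The bar then lagged about 2° behind the jaws, with the rim lug against the pin.
- **After letting go:** the lug still touched the pin, the four corners looked closed on the frame, and the tool force was near zero.
- **Mitre lock:** the arm never went near it, and it looks the same before and after. A pixel comparison there differed by about 6 grey levels, which I put down to changed light and shadow, but I did not check that separately.
- **Disagreement:** the two wrist views put the bar's top at about 85.5 mm, against 88 mm from the text. A rough pairing of the top and wrist cameras gave 75 to 79 mm. I used the wrist value, and the jaws closed on the bar at 17.5 mm as expected.

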